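# Shut and cam-lock the slant-top bamboo box

## Robot

A 6-joint arm with a two-finger parallel gripper is mounted at the origin on the work surface. World frame = base frame: x ahead of the robot, y to its left, z up, the work surface at z = 0. Lengths are in mm, angles in rad, forces in N, time in s.
With the tool pointing down it reaches from about 275 to 750 mm from the base axis. Payload 10.2 kg.
Tool frame: the origin (TCP) lies midway between the tips of the shut fingers; the grasp point (between the pads) lies grasp_offset behind it (grasp_offset is the distance from the TCP to the grasp point, in mm); x points along the fingers, z is the direction in which the jaws open and shut, and the axes are right-handed (so a half turn about x gives the same grasp; the last joint's range is limited). The gripper opens to 85 mm and grips with 20 to 120 N. Pads are 22 mm wide; open, the fingers measure 114 mm over their backs; the gripper's body (76 mm by 85 mm) begins 54 mm behind the grasp point. The pads swing forward as they close: fully open they stand 13 mm farther back than shut.
Start: joints at [-0.223, 0.313, 1.498, -0, 1.331, -0.223], TCP at [525.006, -0.013, 231.294] pointing down, gripper open.
Joint ranges: [-2.94, 2.94], [-0.97, 2.17], [0.19, 2.56], [-1.23, 4.37], [0.02, 3.11], [-2.88, 2.88]. Speed limits (rad/s): [2.39, 2.39, 3.01, 3.14, 3.14, 3.14].

## Interface

Orientations are given as a unit quaternion [w, x, y, z].
In Python, from rig import sense, capture, calibration, finish_job, grasp_offset gives the robot as it stands.
- The arm moves only by the shell command python3 -m jog 'ROWS' [FORCE]. ROWS is JSON, a list of rows, each an object with "linear": the shift along the tool's x, y, z scaled (see below), a list of three; "rotation": the turn, a rotation vector about the tool's x, y, z scaled (see below), a list of three; "grip": the finger opening in mm, from 0 to 85.4. A call has 1 to 20 rows; each row is the pose to reach, as a shift and turn from the pose measured when the call began, along the tool's axes at that moment; what a row does not reach only later rows make up. The controller multiplies each number of a shift by 0.3 m and each number of a turn by 0.5 rad. A row lasts 1/12 s, in which the tool goes at most 41.7 mm and 7.16 degrees, less where a joint would pass 70% of its speed; a pose out of reach is approached as far as the arm can. A call with a number of a shift or a turn outside -1 to 1 is refused whole. A call with a gripper value outside its range is refused whole. The fingers move at their own pace and stop on an object; FORCE is the grip in N (left out, the last holds). Time passes only in rows, so rows that repeat a pose let the fingers close. It gives the time, the measured TCP pose, the force and the opening at its end, in the units of the state.
- sense(): the state, without advancing time (a new reading comes with each control period).
- capture(name): name is "scene" or "side" or "wrist"; returns (picture, depth): 384x512x3 uint8, red, green, blue; 384x512 float32, mm along the optical axis (not along the pixel's ray), 0 where there is no reading.
- calibration(name): a dict with "intrinsics" (3x3 intrinsics, pixels), "world_from_camera" (4x4, takes a point from camera to world coordinates). Camera axes: x right, y up, looking along -z (the intrinsics and any distortion apply to the point x, -y, -z); pixel columns grow to the right and rows downward; lengths in mm; the calibration is good to about 2 mm. A picture is of the moment at which its call begins: read the wrist's pose just before it. calibration takes no time and is no camera call; for the wrist camera it gives the pose at the moment of the call.
- finish_job(): hands the job in, once; it reports no verdict.
The state is a dict: "time_s": time; "joints": joint angles; "dq": joint speeds; "tau": joint torques, N m; "eef_pos": TCP position; "ee_rot": TCP orientation; "force": force on the tool from outside, world axes, zero at the start; "wrist_torque": the same for the moment, N m; "grip_width": opening from 0.0 (shut) to 1.0 (fully open).
Only numpy, scipy, OpenCV 4.12 (cv2) and the standard library are available. Lean on these libraries where they do the work, as an engineer would, in place of code of your own. Each camera call takes 0.05 s, during which the arm holds its last target.

## Task

Push the half-open lid of the bamboo box down until it rests on its rubber strip, keeping the red-handled cam latch unturned until then. Then turn the latch a quarter turn clockwise, as far as it goes, so that its arm rides over the steel wedge and draws the lid tight onto the box, and let go. Leave the bowl, key fob, earbud case and shoehorn where they are.

Things in the scene. Friction and masses are not known exactly. Their poses are not given: they have to be found in the camera images.
- box: Slant-topped bamboo box, fixed to the console: 168 mm deep (x), 200 mm wide (y), 60 mm high at the front (-x, robot side), 178 mm at the back. Origin: centre of the underside, z up. Its top slopes up to the back at 35 degrees, outward normal (-0.574, 0, 0.819) in the box's axes. The lower 73 mm of the slope is a fixed ledge with the cam latch, the rest the hinged lid.
- lid (a joint): Lid angle in rad: 0 shut (top flush with the ledge), grows as the front edge rises; starts 0.38 to 0.65. 120 mm long, 200 mm wide, 12 mm thick, 0.2 kg. A stiff hinge holds it at any angle; 0.5 to 3 N at the front edge moves it down. Below 0.07 it squeezes a springy rubber strip (some 8 N more to reach 0) and springs back to 0.04 to 0.07 when let go; only the cam holds it tight.
- lid_hinge (a point): Middle of the lid's hinge axis, which runs along the box's y at the back of the slope, 6 mm below the lid's top face when shut. Fixed to the box.
- lid_edge (a point): Middle of the lid's front edge, top face; moves with the lid, 120 mm from the hinge along it. On the lid's top a steel wedge and block, up to 14 mm proud, lie within 45 mm of this edge, from 14 mm on the box's -y side to 65 mm on its +y side of the middle; the rest is plain bamboo.
- cam (a joint): Cam latch angle in rad about an axis square to the slope (35 degrees from vertical, leaning to the box's front), growing clockwise seen from above; stops at 0 and 1.52. Starts 0 to 0.25: arm towards the box's +y, clear of the lid; at 1.52 it points up the slope over the lid. Needs up to about 0.2 N m; stays where it is left.
- cam_grip (a point): On the cam axis, 42 mm out from the ledge, in the red bar handle: 64 mm long, 14 mm thick, 26 to 54 mm out from the ledge. Site y runs along the bar (box's y at cam 0, up the slope at 1.52), z out of the slope. Below it a steel arm, 12 mm wide, 18 to 26 mm out, reaches 66 mm to point +y. The axis is mid-width, 30 mm down the slope from the shut lid's edge.
- bowl: Speckled stoneware bowl, 128 mm across, 55 mm high, loose; origin under its centre. Beside the box; leave alone.
- key_fob: Silver car key fob, 64 x 34 x 14 mm, loose; origin under its centre. Leave alone.
- earbud_case: Green plastic earbud case, 48 x 62 x 26 mm, loose; origin under its centre. Leave alone.
- shoehorn: Steel shoehorn about 185 mm long, 9 mm high, lying behind the box, loose. Leave alone.

How it is judged:
By the outcome, as a careful person would: the job done as asked, in the order asked, and still so for the second after the job is handed in, with the robot touching nothing.
It also fails if it takes over 48 s, if anything falls off the work surface, if the arm or the gripper's body presses on something with over 40 N, if the wrist force passes 120 N, or if a joint passes its speed limit or range.

## Working session

There is one attempt and no reset: what is moved stays moved. The work goes in short steps, Python scripts to look and compute and a shell command to move; the robot and the scene stay as the last step left them, time stands still between calls to the robot, and variables do not carry over. Pictures are saved under pics/ and viewed, and the job is handed in when it is done.

```bash
ls; mkdir -p pics
cat > h.py <<'E'
import numpy as np, cv2
from rig import sense,capture,calibration,grasp_offset
def px(cal,d,u,v):
    K=np.array(cal['intrinsics']);T=np.array(cal['world_from_camera'])
    z=d[v,u]; x=(u-K[0,2])/K[0,0]*z; y=(v-K[1,2])/K[1,1]*z
    return (T@np.array([x,-y,-z,1]))[:3]
def cloud(cal,d):
    K=np.array(cal['intrinsics']);T=np.array(cal['world_from_camera'])
    v,u=np.mgrid[0:d.shape[0],0:d.shape[1]]
    x=(u-K[0,2])/K[0,0]*d; y=(v-K[1,2])/K[1,1]*d
    P=np.stack([x,-y,-d,np.ones_like(d)],-1)@T.T
    return P[...,:3]
E
python3 - <<'E'
from h import *
print(sense()); print(grasp_offset)
for n in ['scene','side','wrist']:
    c=calibration(n); p,d=capture(n); 
    print(n,c)
    np.savez('cap_%s.npz'%n,p=p,d=d,T=c['world_from_camera'],K=c['intrinsics'])
    cv2.imwrite('pics/%s0.png'%n,p[...,::-1])
E
```

```text
pics
{'time_s': 0.0, 'joints': array([-2.23378412e-01,  3.13458237e-01,  1.49843332e+00,  2.89168503e-05,
        1.33098245e+00, -2.23401048e-01]), 'dq': array([-1.32422159e-03, -6.76968920e-04,  1.33905863e-03, -1.48283201e-03,
        1.10902368e-05, -4.63703983e-04]), 'tau': array([-5.78409599e-04, -4.12261176e+01, -2.59742296e+01, -3.58453699e-04,
        4.11797926e-03, -1.23038126e-05]), 'eef_pos': array([5.24750643e+02, 6.31683857e-02, 2.30732273e+02]), 'ee_rot': array([7.06667066e-01, 1.04476079e-04, 7.07546206e-01, 1.15613374e-04]), 'force': array([-0.87808645, -0.57651144, -1.17825756]), 'wrist_torque': array([ 0.04721432,  0.00242366, -0.03469842]), 'grip_width': 1.004362118432366}
18.700000000000003
scene {'intrinsics': array([[390.06436972,   0.        , 255.33503007],
       [  0.        , 390.06436972, 192.1958705 ],
       [  0.        ,   0.        ,   1.        ]]), 'world_from_camera': array([[-1.03465549e-01, -7.94043660e-01,  5.98990439e-01,
         1.11280427e+03],
       [ 9.94541509e-01, -7.44220993e-02,  7.31337007e-02,
         9.28861253e+01],
       [-1.
[... 537 characters left out ...]
.66592281e-02,  7.93678674e-01,  6.08109062e-01,
         7.26301206e+02],
       [ 0.00000000e+00,  0.00000000e+00,  0.00000000e+00,
         1.00000000e+00]])}
wrist {'intrinsics': array([[329.23853671,   0.        , 256.78682013],
       [  0.        , 329.23853671, 189.30263457],
       [  0.        ,   0.        ,   1.        ]]), 'world_from_camera': array([[ 9.99999441e-01,  7.22114981e-04,  7.72283605e-04,
         5.25414522e+02],
       [-9.21501636e-04,  9.53380957e-01,  3.01767961e-01,
         7.78258536e+01],
       [-5.18369317e-04, -3.01768504e-01,  9.53381089e-01,
         3.72966499e+02],
       [ 0.00000000e+00,  0.00000000e+00,  0.00000000e+00,
         1.00000000e+00]])}
```

View pics/scene0.png

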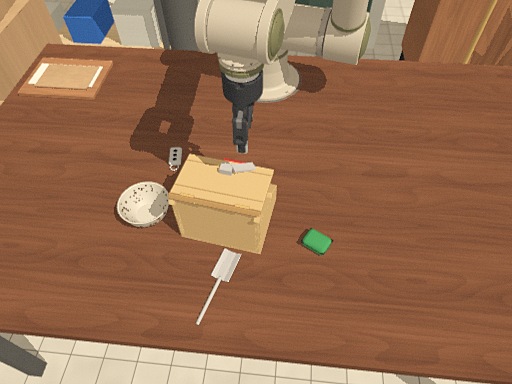

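View pics/side0.png

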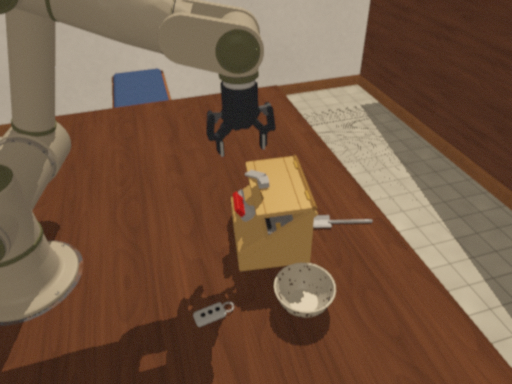

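View pics/wrist0.png

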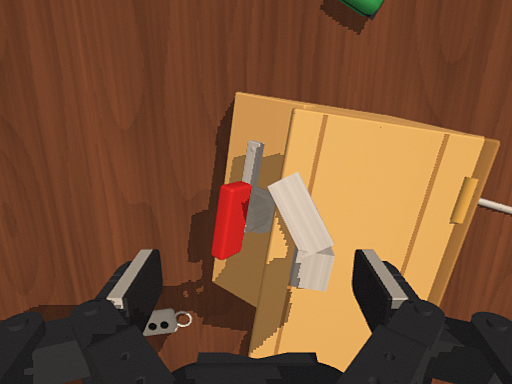

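The scene view looks from the back: bowl at (143,205), fob (175,158) and earbud case (317,241). The wrist view shows the red handle at about (232,220), the arm tip at (255,145) and the wedge around (300,220). Next I'll measure the box.

Run:
```python
from h import *
z=np.load('cap_wrist.npz'); P=cloud(dict(intrinsics=z['K'],world_from_camera=z['T']),z['d'])
for n,(u,v) in dict(handle_t=(240,187),handle_c=(231,222),handle_b=(223,252),armtip=(255,145),ledge1=(240,110),ledge2=(225,170),ledge3=(240,285),lid_e1=(297,115),lid_e2=(285,170),lid_e3=(256,350),lid_m=(350,200),lid_b1=(490,142),lid_b2=(450,300),wedge=(300,220),blk=(312,270),cornerl=(237,95),cornf=(214,280)).items():
    print(n,(u,v),P[v,u].round(1))
# plane fits
p=z['p'].astype(int)
def fit(m):
    Q=P[m]; c=Q.mean(0); s=np.linalg.svd(Q-c,full_matrices=False)[2][2]; s*=np.sign(s[2]); r=(Q-c)@s
    for _ in range(5):
        k=abs(r)<2; Q2=Q[k]; c=Q2.mean(0); s=np.linalg.svd(Q2-c,full_matrices=False)[2][2]; s*=np.sign(s[2]); r=(Q-c)@s
    print('plane',c.round(1),s.round(3),k.mean(), 'tilt',np.arccos(s[2]),'az',np.degrees(np.arctan2(s[1],s[0])))
m=np.zeros(z['d'].shape,bool); m[150:330,335:440]=1; m[240:,:]=m[240:,:]&False; fit(m)
m[:]=0; m[105:135,242:275]=1; fit(m)
m[:]=0
hsv=cv2.cvtColor(z['p'],cv2.COLOR_RGB2HSV); red=((hsv[...,0]<6)|(hsv[...,0]>174))&(hsv[...,1]>180)&(hsv[...,2]>80)
red[:150]=0
Q=P[red];print(len(Q),Q.min(0),Q.max(0))
```

```text
handle_t (240, 187) [5.118e+02 3.000e-01 1.218e+02]
handle_c (231, 222) [504.4 -27.2 128.3]
handle_b (223, 252) [497.5 -52.6 131.2]
armtip (255, 145) [523.8  31.7 108.6]
ledge1 (240, 110) [510.   56.3  66.3]
ledge2 (225, 170) [488.  -16.7  -0.5]
ledge3 (240, 285) [ 507.9 -117.2   81.3]
lid_e1 (297, 115) [549.8  60.4 168.2]
lid_e2 (285, 170) [543.2  26.2 169.3]
lid_e3 (256, 350) [ 524.5 -117.4  167.9]
lid_m (350, 200) [586.    6.3 170.4]
lid_b1 (490, 142) [666.9  44.8 173.7]
lid_b2 (450, 300) [ 7.819e+02 -1.949e+02 -2.000e-01]
wedge (300, 220) [552.9  -4.7 177.7]
blk (312, 270) [561.3 -37.6 183.4]
cornerl (237, 95) [507.2  69.2  60.9]
cornf (214, 280) [ 478.8 -123.2   63. ]
plane [609.5   9.8 170.8] [-0.036  0.005  0.999] 0.9941798941798942 tilt 0.03610300678654207 az 171.52764774610932
plane [526.1  48.8  76.9] [-0.57   0.091  0.817] 0.997979797979798 tilt 0.6149915292469142 az 170.92441677480068
2233 [470.72004404 -95.94314591  -1.30882219] [525.41452191  77.82585358 372.96649936]
```

Run:
```python
import cv2
p=cv2.imread('pics/wrist0.png')[80:370,190:512]
cv2.imwrite('pics/wrist0c.png',cv2.resize(p,None,fx=2,fy=2,interpolation=cv2.INTER_CUBIC))
p=cv2.imread('pics/side0.png')[140:320,180:380]
cv2.imwrite('pics/side0c.png',cv2.resize(p,None,fx=3,fy=3,interpolation=cv2.INTER_CUBIC))
```

```text
(no output)
```

View pics/wrist0c.png

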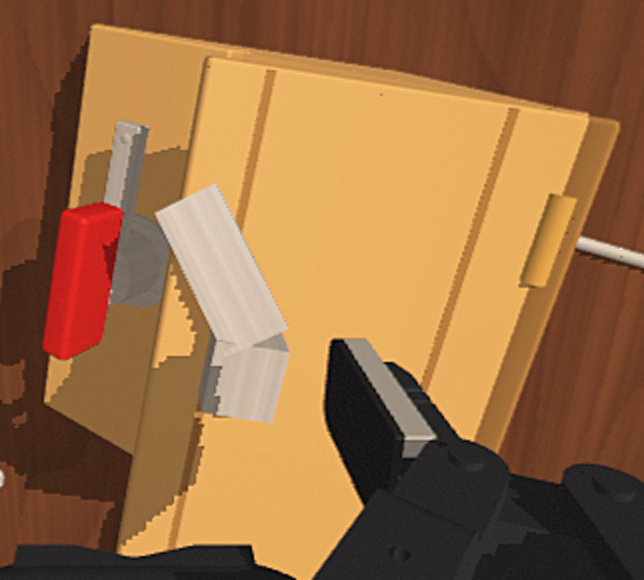

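View pics/side0c.png

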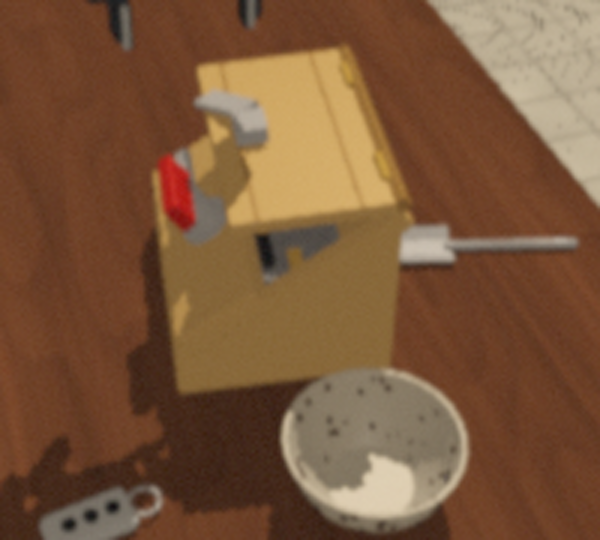

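```bash
cat >> h.py <<'E'
def frame(yaw=-0.1535,F=(493.,-27.,60.)):
    ex=np.array([np.cos(yaw),np.sin(yaw),0]);ey=np.array([-np.sin(yaw),np.cos(yaw),0]);ez=np.array([0,0,1.])
    a=np.radians(35); n=-np.sin(a)*ex+np.cos(a)*ez; s=np.cos(a)*ex+np.sin(a)*ez
    return np.array(F),s,ey,n
E
python3 - <<'E'
from h import *
F,s,ey,n=frame()
B=np.array([s,ey,n])
for name in ['wrist','side','scene']:
    z=np.load('cap_%s.npz'%name); P=cloud(dict(intrinsics=z['K'],world_from_camera=z['T']),z['d']); p=z['p']
    Q=(P-F)@B.T
    hsv=cv2.cvtColor(p,cv2.COLOR_RGB2HSV)
    bam=(hsv[...,0]>10)&(hsv[...,0]<24)&(hsv[...,1]>80)&(hsv[...,2]>100)&(P[...,2]>40)
    led=bam&(abs(Q[...,2])<5)&(Q[...,0]>-10)&(Q[...,0]<90)&(abs(Q[...,1])<120)
    if led.sum()>30: print(name,'ledge n off',np.median(Q[led][:,2]),'s min',np.percentile(Q[led][:,0],[0.5,2]),'y',np.percentile(Q[led][:,1],[.3,99.7]))
    red=((hsv[...,0]<6)|(hsv[...,0]>174))&(hsv[...,1]>170)&(P[...,2]>80)&(P[...,2]<150)&(P[...,0]<540)&(P[...,0]>450)
    q=Q[red]; 
    print(name,'red',len(q),np.percentile(q,[2,50,98],axis=0).round(1) if len(q) else '')
    top=q[q[:,2]>np.percentile(q[:,2],98)-5] if len(q) else q
    if len(top)>20:
        (cx,cy),wh,an=cv2.minAreaRect(top[:,:2].astype(np.float32)); print(' top rect s,y',cx,cy,wh,an, 'n',top[:,2].mean())
    # lid
    lid=bam&(P[...,2]>160)&(P[...,2]<178)&(abs(Q[...,1])<110)
    if lid.sum()>100:
        xb=(P[lid]-F)@np.array([[s[0],s[1],0]]).T/np.cos(np.radians(35)) 
        yb=Q[lid][:,1]
        print(' lid horiz x from front',np.percentile(xb,[.5,2,98,99.5]).round(1),'y',np.percentile(yb,[.5,99.5]).round(1),'z',np.percentile(P[lid][:,2],[2,50,98]))
E
```

```text
wrist ledge n off 1.6316190443503769 s min [-1.8731523  -0.51943346] y [-100.42474485   99.8691141 ]
wrist red 2229 [[ 36.8 -29.6  30.8]
 [ 48.2   3.4  51.3]
 [ 49.8  30.9  56.4]]
 top rect s,y 42.51145553588867 -0.3079261779785156 (62.8480339050293, 14.5728759765625) 89.1249771118164 n 54.943308298133836
 lid horiz x from front [ 39.8  41.1 162.6 164.4] y [-86.  99.] z [167.56878    170.491633   175.95893357]
side ledge n off 2.0141431316172773 s min [-3.46090107 -2.21786696] y [-104.38068706   96.46001475]
side red 183 [[ 38.8 -35.   32.4]
 [ 46.9 -10.8  50.4]
 [ 49.   25.3  57.7]]
 top rect s,y 43.54304885864258 -2.7211074829101562 (64.57025146484375, 10.100587844848633) 88.80513000488281 n 55.71253554281981
 lid horiz x from front [-431.    39.3  164.4  168.1] y [-103.    96.6] z [162.84022113 170.49427632 175.9279989 ]
scene ledge n off -0.25100802014097046 s min [-0.20653263  0.5091952 ] y [ 84.79953814 101.68224067]
scene red 27 [[ 38.6 -27.   52.7]
 [ 44.7  -7.5  53.6]
 [ 49.5  12.1  54.5]]
 top rect s,y 43.41090393066406 -7.626497268676758 (41.87181854248047, 12.232197761535645) 89.40618133544922 n 53.68244938863982
 lid horiz x from front [ 43.1  46.  170.8 171.8] y [-97.7 100.5] z [166.27118196 169.91392345 175.30144837]
```

Measurements agree with the description: the box yaws -8.8°, the cam axis is at s=43 mm and the cam angle is about 0.02. The lid is at about 0.575 rad. I'll move over plain bamboo (box y=-55) with the fingers shut.

```bash
python3 -m jog '[{"linear":[0,-0.157,0.07],"rotation":[0,0,0],"grip":0},{"linear":[0,-0.313,0.14],"rotation":[0,0,0],"grip":0},{"linear":[0,-0.313,0.14],"rotation":[0,0,0],"grip":0},{"linear":[0,-0.313,0.14],"rotation":[0,0,0],"grip":0},{"linear":[0.06,-0.313,0.14],"rotation":[0,0,0],"grip":0},{"linear":[0.12,-0.313,0.14],"rotation":[0,0,0],"grip":0},{"linear":[0.15,-0.313,0.14],"rotation":[0,0,0],"grip":0},{"linear":[0.15,-0.313,0.14],"rotation":[0,0,0],"grip":0}]' 30
```

```text
time_s: 0.82
eef_pos: [565.8, -93.0, 183.8]
ee_rot: [0.705, 0.0, 0.709, 0.001]
force: [-0.7, -0.4, -0.0]
grip_width: -0.002
```

```bash
python3 -m jog '[{"linear":[0.013,0,0],"rotation":[0,0,0],"grip":0},{"linear":[0.026,0,0],"rotation":[0,0,0],"grip":0},{"linear":[0.039,0,0],"rotation":[0,0,0],"grip":0},{"linear":[0.052,0,0],"rotation":[0,0,0],"grip":0},{"linear":[0.065,0,0],"rotation":[0,0,0],"grip":0},{"linear":[0.078,0,0],"rotation":[0,0,0],"grip":0},{"linear":[0.088,0,0],"rotation":[0,0,0],"grip":0},{"linear":[0.1,0,0],"rotation":[0,0,0],"grip":0},{"linear":[0.1,0,0],"rotation":[0,0,0],"grip":0}]'
python3 - <<'E'
from h import *
p,d=capture('side');c=calibration('side')
cv2.imwrite('pics/side1.png',cv2.resize(p[120:320,180:380,::-1],None,fx=3,fy=3,interpolation=cv2.INTER_CUBIC))
E
```

```text
time_s: 1.57
eef_pos: [565.4, -92.9, 153.1]
ee_rot: [0.705, 0.001, 0.709, 0.001]
force: [-0.5, 0.8, -0.7]
grip_width: 0.002
```

View pics/side1.png

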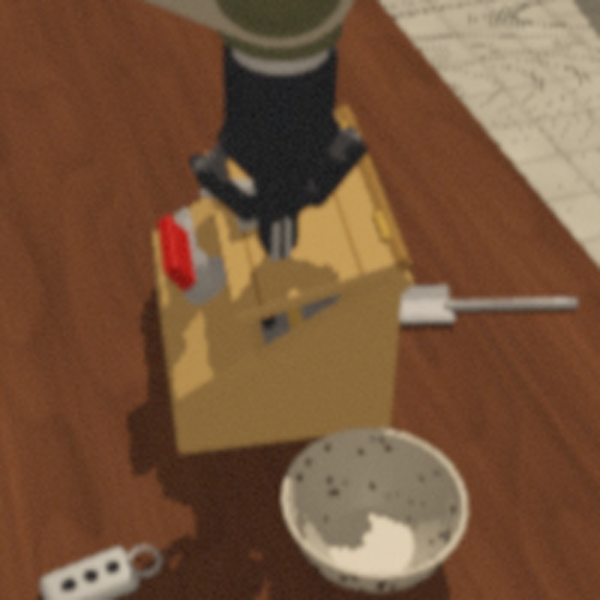

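The side view shows the lid following the fingers down, with the red handle untouched. Continuing.

```bash
python3 -m jog '[{"linear":[0.013,0,0],"rotation":[0,0,0],"grip":0},{"linear":[0.026,0,0],"rotation":[0,0,0],"grip":0},{"linear":[0.039,0,0],"rotation":[0,0,0],"grip":0},{"linear":[0.052,0,0],"rotation":[0,0,0],"grip":0},{"linear":[0.063,0,0],"rotation":[0,0,0],"grip":0},{"linear":[0.073,0,0],"rotation":[0,0,0],"grip":0},{"linear":[0.073,0,0],"rotation":[0,0,0],"grip":0}]'
python3 -m jog '[{"linear":[0.008,0,0],"rotation":[0,0,0],"grip":0},{"linear":[0.008,0,0],"rotation":[0,0,0],"grip":0}]'
```

```text
time_s: 2.2
eef_pos: [565.0, -92.8, 130.8]
ee_rot: [0.705, 0.001, 0.709, 0.001]
force: [-0.1, -0.2, 0.0]
grip_width: 0.001
time_s: 2.37
eef_pos: [565.1, -92.9, 128.3]
ee_rot: [0.705, 0.001, 0.709, 0.001]
force: [0.5, -0.2, 2.5]
grip_width: 0.001
```

```bash
python3 -m jog '[{"linear":[0.008,0,0],"rotation":[0,0,0],"grip":0},{"linear":[0.008,0,0],"rotation":[0,0,0],"grip":0}]'
python3 -m jog '[{"linear":[0.008,0,0],"rotation":[0,0,0],"grip":0},{"linear":[0.008,0,0],"rotation":[0,0,0],"grip":0}]'
```

```text
time_s: 2.53
eef_pos: [565.5, -93.0, 126.4]
ee_rot: [0.705, 0.001, 0.709, 0.001]
force: [0.0, 1.0, 5.8]
grip_width: 0.002
time_s: 2.7
eef_pos: [566.0, -93.1, 124.8]
ee_rot: [0.706, 0.0, 0.708, 0.001]
force: [-0.2, 0.5, 6.9]
grip_width: -0.004
```

```bash
python3 -m jog '[{"linear":[0.01,0,0],"rotation":[0,0,0],"grip":0},{"linear":[0.01,0,0],"rotation":[0,0,0],"grip":0}]'
python3 -m jog '[{"linear":[0.01,0,0],"rotation":[0,0,0],"grip":0},{"linear":[0.01,0,0],"rotation":[0,0,0],"grip":0}]'
python3 - <<'E'
from h import *
p,d=capture('side');c=calibration('side')
cv2.imwrite('pics/side2.png',cv2.resize(p[120:320,180:380,::-1],None,fx=3,fy=3,interpolation=cv2.INTER_CUBIC))
E
```

```text
time_s: 2.87
eef_pos: [566.7, -93.2, 124.1]
ee_rot: [0.707, -0.0, 0.707, 0.0]
force: [-5.0, 1.8, 17.1]
grip_width: 0.001
time_s: 3.03
eef_pos: [567.0, -93.3, 123.8]
ee_rot: [0.708, -0.001, 0.707, 0.0]
force: [-9.9, 2.3, 22.8]
grip_width: 0.004
```

View pics/side2.png

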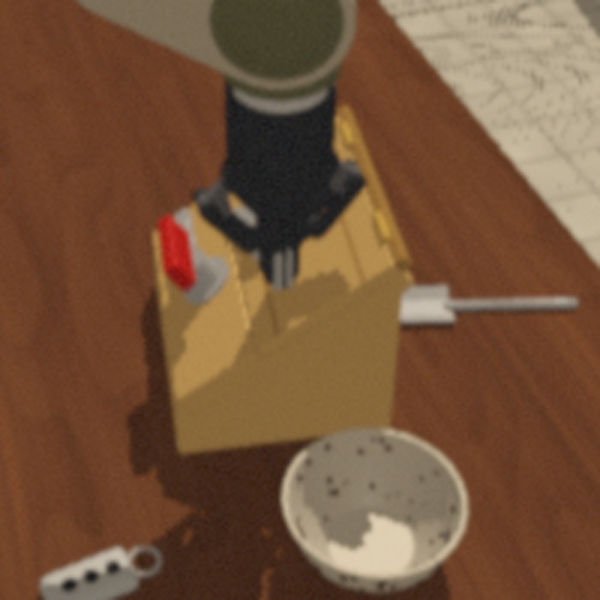

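The lid is fully down on the strip: the side view shows its edge flush, and the force is 23 N. Now I'll lift off and check the latch and lid from the wrist camera.

```bash
python3 -m jog '[{"linear":[-0.06,0,0],"rotation":[0,0,0],"grip":0},{"linear":[-0.16,0,0],"rotation":[0,0,0],"grip":0},{"linear":[-0.26,0.1,-0.06],"rotation":[0,0,0],"grip":40},{"linear":[-0.36,0.2,-0.12],"rotation":[0,0,0],"grip":40},{"linear":[-0.36,0.28,-0.18],"rotation":[0,0,0],"grip":40},{"linear":[-0.36,0.28,-0.2],"rotation":[0,0,0],"grip":40},{"linear":[-0.36,0.28,-0.2],"rotation":[0,0,0],"grip":40}]' 40
python3 - <<'E'
from h import *
from scipy.spatial.transform import Rotation as R
c=calibration('wrist');p,d=capture('wrist')
cv2.imwrite('pics/wrist1.png',p[...,::-1])
F,s,ey,n=frame();B=np.array([s,ey,n]);P=cloud(c,d);Q=(P-F)@B.T
hsv=cv2.cvtColor(p,cv2.COLOR_RGB2HSV)
red=((hsv[...,0]<6)|(hsv[...,0]>174))&(hsv[...,1]>170)&(Q[...,2]>20)&(Q[...,2]<70)&(abs(Q[...,1])<60)&(abs(Q[...,0]-43)<40)
q=Q[red];print(np.percentile(q,[1,50,99],axis=0).round(1))
top=q[q[:,2]>50];print(cv2.minAreaRect(top[:,:2].astype(np.float32)),top[:,2].mean())
for a,b in[(10,35),(80,90),(120,170)]:
    m=(Q[...,0]>a)&(Q[...,0]<b)&(Q[...,1]<-35 if a<100 else Q[...,1]<100)&(Q[...,1]>-95)&(abs(Q[...,2])<30); print(a,m.sum(),np.median(Q[m][:,2]) if m.any() else 0)
m=(Q[...,0]>78)&(Q[...,0]<190)&(Q[...,1]>-95)&(Q[...,1]<-20)&(Q[...,2]<30)&(Q[...,2]>-10)
k=np.polyfit(Q[m][:,0],Q[m][:,2],1);print('lid angle',-np.arctan(k[0]),m.sum())
st=sense();Rc=R.from_quat(np.roll(st['ee_rot'],-1))
Rt=R.from_matrix(np.array([-n,ey,s]).T)
print(Rt.as_quat(),st['joints'].round(2),st['eef_pos'])
for out in (100,28):
    t=F+43*s-0.5*ey+(out+1)*n
    print(out,t.round(1),'lin',(Rc.inv().apply(t-st['eef_pos'])/300).round(3),'rot',((Rc.inv()*Rt).as_rotvec()/0.5).round(3))
E
```

```text
time_s: 3.67
eef_pos: [505.8, -8.2, 232.2]
ee_rot: [0.708, -0.001, 0.706, 0.001]
force: [0.5, 0.7, -0.5]
grip_width: 0.468
[[ 37.  -30.3  30.5]
 [ 48.2   3.3  52.5]
 [ 49.9  31.   56.7]]
((43.292640686035156, -0.12967300415039062), (62.773040771484375, 13.472965240478516), 89.27066040039062) 54.71687582037346
10 718 1.539554343811612
80 229 7.154681334127427
120 13833 4.118964570498425
lid angle 0.05140766687539487 3155
[ 0.03540442  0.4603893  -0.06801126  0.88439962] [-0.25  0.27  1.55 -0.    1.32 -0.25] [506.50301269  -9.1516221  231.61926252]
100 [470.5 -24.  167.4] lin [ 0.214 -0.049 -0.12 ] rot [ 0.301 -1.216 -0.093]
28 [511.3 -30.3 108.4] lin [ 0.411 -0.07   0.015] rot [ 0.301 -1.216 -0.093]
```

View pics/wrist1.png

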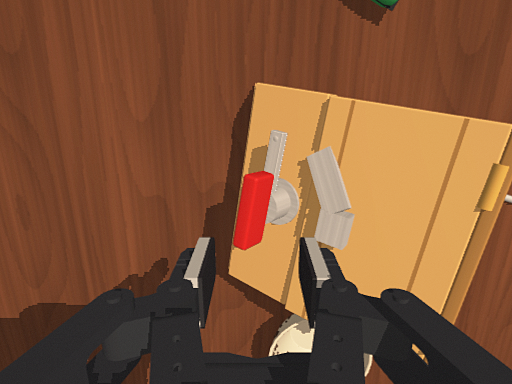

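The wrist view shows the lid resting at about 0.05 rad with the wedge at (330,190). The handle, at (253,210), is still at about 0. Now I'll tilt the tool square to the slope, ahead of the handle.

```bash
python3 -m jog '[{"linear":[0,-0.01,-0.05],"rotation":[0.05,-0.2,-0.015],"grip":40},{"linear":[0.03,-0.02,-0.1],"rotation":[0.1,-0.4,-0.03],"grip":40},{"linear":[0.06,-0.04,-0.158],"rotation":[0.15,-0.6,-0.045],"grip":40},{"linear":[0.08,-0.04,-0.158],"rotation":[0.2,-0.8,-0.06],"grip":40},{"linear":[0.08,-0.04,-0.158],"rotation":[0.25,-1,-0.08],"grip":40},{"linear":[0.08,-0.04,-0.158],"rotation":[0.25,-1,-0.08],"grip":40},{"linear":[0.08,-0.04,-0.158],"rotation":[0.25,-1,-0.08],"grip":40}]' 40
cat > plan.py <<'E'
from h import *
import sys
from scipy.spatial.transform import Rotation as R
F,s,ey,n=frame();st=sense();Rc=R.from_quat(np.roll(st['ee_rot'],-1))
th=float(sys.argv[1]); Rt=R.from_matrix(np.array([-n,ey,s]).T)*R.from_rotvec([th,0,0])
print(st['joints'].round(2),st['eef_pos'].round(1),'F',st['force'].round(1),'T',st['wrist_torque'].round(2),st['grip_width'])
e=st['eef_pos']-F; print('slope coords',(e@s).round(1),(e@ey).round(1),(e@n).round(1),'turn',(R.from_matrix(np.array([-n,ey,s]).T).inv()*Rc).as_rotvec().round(3))
for out in map(float,sys.argv[2:]):
    t=F+43*s-0.3*ey+(out+1)*n
    print(out,'lin',(Rc.inv().apply(t-st['eef_pos'])/300).round(3),'rot',((Rc.inv()*Rt).as_rotvec()/0.5).round(3))
E
python3 plan.py 0.015 100 28
```

```text
time_s: 4.3
eef_pos: [459.2, -22.0, 207.3]
ee_rot: [0.858, 0.029, 0.509, -0.058]
force: [0.3, -0.5, -0.1]
grip_width: 0.47
[-0.36 -0.05  2.07  0.18  0.64 -0.35] [459.2 -22.  207.3] F [ 0.3 -0.5 -0.1] T [0.07 0.23 0.06] 0.4704275602715946
slope coords 56.5 -0.2 140.3 turn [-0.026  0.111  0.006]
100.0 lin [ 0.135 -0.    -0.03 ] rot [ 0.081 -0.222 -0.01 ]
28.0 lin [ 0.374 -0.002 -0.004] rot [ 0.081 -0.222 -0.01 ]
```

```bash
python3 -m jog '[{"linear":[0.06,0,-0.03],"rotation":[0.04,-0.11,-0.005],"grip":36},{"linear":[0.1,0,-0.03],"rotation":[0.081,-0.222,-0.01],"grip":36},{"linear":[0.135,0,-0.03],"rotation":[0.081,-0.222,-0.01],"grip":36},{"linear":[0.135,0,-0.03],"rotation":[0.081,-0.222,-0.01],"grip":36}]' 40
python3 plan.py 0.015 60 28
python3 - <<'E'
from h import *
p,d=capture('wrist')
cv2.imwrite('pics/wrist2.png',p[...,::-1])
p,d=capture('side')
cv2.imwrite('pics/side3.png',cv2.resize(p[100:300,150:380,::-1],None,fx=3,fy=3,interpolation=cv2.INTER_CUBIC))
E
```

```text
time_s: 4.63
eef_pos: [471.5, -24.2, 165.9]
ee_rot: [0.883, 0.042, 0.462, -0.071]
force: [0.3, -0.4, 0.0]
grip_width: 0.424
[-0.37  0.02  2.18  0.35  0.37 -0.49] [471.5 -24.2 165.9] F [ 0.3 -0.4  0. ] T [0.02 0.25 0.02] 0.42410737654941294
slope coords 42.9 -0.5 99.2 turn [0.015 0.005 0.001]
60.0 lin [0.127 0.    0.001] rot [ 0.001 -0.01  -0.002]
28.0 lin [0.234 0.    0.001] rot [ 0.001 -0.01  -0.002]
```

View pics/wrist2.png

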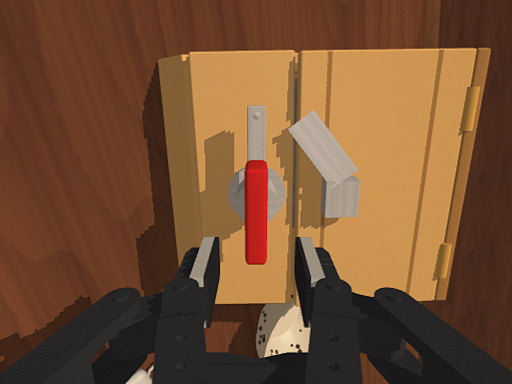

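View pics/side3.png

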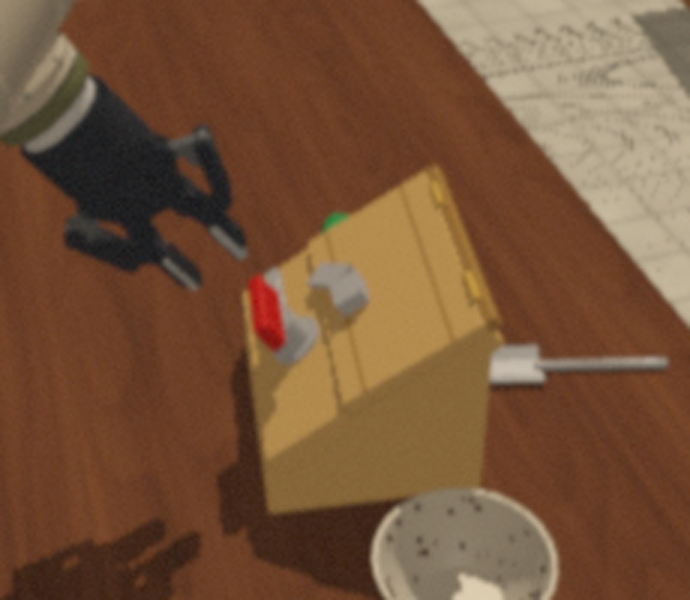

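The tool is square to the slope and the jaws straddle the bar, which runs straight down at column 256, between the pads at 210 and 310. Going in and closing.

```bash
python3 -m jog '[{"linear":[0.06,0,0],"rotation":[0,0,0],"grip":36},{"linear":[0.12,0,0],"rotation":[0,-0.01,0],"grip":36},{"linear":[0.17,0,0],"rotation":[0,-0.01,0],"grip":36},{"linear":[0.21,0,0],"rotation":[0,-0.01,0],"grip":36},{"linear":[0.234,0,0],"rotation":[0,-0.01,0],"grip":36},{"linear":[0.234,0,0],"rotation":[0,-0.01,0],"grip":36}]' 40
python3 plan.py 0.015 28
python3 - <<'E'
from h import *
p,d=capture('side')
cv2.imwrite('pics/side4.png',cv2.resize(p[100:300,150:380,::-1],None,fx=3,fy=3,interpolation=cv2.INTER_CUBIC))
E
```

```text
time_s: 5.23
eef_pos: [512.6, -30.4, 110.0]
ee_rot: [0.885, 0.042, 0.459, -0.07]
force: [-0.6, -0.0, 0.1]
grip_width: 0.416
[-0.34  0.22  2.14  0.58  0.21 -0.71] [512.6 -30.4 110. ] F [-0.6 -0.   0.1] T [-0.01  0.28  0.01] 0.4160378091153981
slope coords 44.9 -0.4 29.5 turn [ 0.014 -0.002  0.002]
28.0 lin [ 0.002  0.    -0.006] rot [ 0.002  0.005 -0.004]
```

View pics/side4.png

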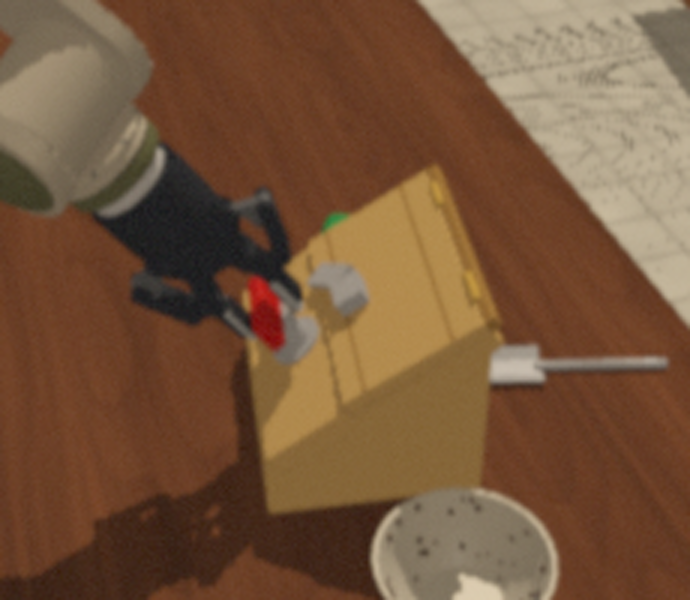

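```bash
python3 -m jog '[{"linear":[0,0,-0.006],"rotation":[0,0.005,0],"grip":20},{"linear":[0,0,-0.006],"rotation":[0,0.005,0],"grip":14},{"linear":[0,0,-0.006],"rotation":[0,0.005,0],"grip":8},{"linear":[0,0,-0.006],"rotation":[0,0.005,0],"grip":8},{"linear":[0,0,-0.006],"rotation":[0,0.005,0],"grip":8},{"linear":[0,0,-0.006],"rotation":[0,0.005,0],"grip":8}]' 50
python3 plan.py 0.515 28
```

```text
time_s: 5.78
eef_pos: [509.8, -29.6, 109.4]
ee_rot: [0.884, 0.042, 0.46, -0.07]
force: [-9.0, -0.2, 1.8]
grip_width: 0.154
[-0.35  0.22  2.15  0.57  0.21 -0.71] [509.8 -29.6 109.4] F [-9.  -0.2  1.8] T [-0.03  1.24 -0.21] 0.1538845992365547
slope coords 42.2 -0.0 30.7 turn [0.013 0.001 0.003]
28.0 lin [ 0.006 -0.001  0.003] rot [ 1.003 -0.004 -0.005]
```

Gripped at 13 mm opening. Now I'll turn clockwise, which is positive about tool x.

```bash
python3 -m jog '[{"linear":[0,0,-0.002],"rotation":[0.12,0,0],"grip":8},{"linear":[0,0,-0.002],"rotation":[0.24,0,0],"grip":8},{"linear":[0,0,-0.002],"rotation":[0.36,0,0],"grip":8},{"linear":[0,0,-0.002],"rotation":[0.48,0,0],"grip":8},{"linear":[0,0,-0.002],"rotation":[0.6,0,0],"grip":8},{"linear":[0,0,-0.002],"rotation":[0.6,0,0],"grip":8},{"linear":[0,0,-0.002],"rotation":[0.6,0,0],"grip":8}]'
python3 plan.py 0.8 28
```

```text
time_s: 6.37
eef_pos: [509.8, -29.8, 109.6]
ee_rot: [0.868, 0.174, 0.444, -0.138]
force: [10.1, -0.7, -10.5]
grip_width: 0.149
[-0.35  0.22  2.15  0.58  0.21 -0.41] [509.8 -29.8 109.6] F [ 10.1  -0.7 -10.5] T [ 0.15 -0.3   0.12] 0.14945698983270034
slope coords 42.4 -0.2 30.9 turn [0.314 0.001 0.002]
28.0 lin [0.006 0.    0.002] rot [ 0.973 -0.003 -0.004]
```

```bash
python3 -m jog '[{"linear":[0.003,0,0],"rotation":[0.16,0,0],"grip":8},{"linear":[0.003,0,0],"rotation":[0.32,0,0],"grip":8},{"linear":[0.003,0,0],"rotation":[0.48,0,0],"grip":8},{"linear":[0.003,0,0],"rotation":[0.64,0,0],"grip":8},{"linear":[0.003,0,0],"rotation":[0.8,0,0],"grip":8},{"linear":[0.003,0,0],"rotation":[0.8,0,0],"grip":8},{"linear":[0.003,0,0],"rotation":[0.8,0,0],"grip":8}]'
python3 plan.py 1.2 28
python3 - <<'E'
from h import *
p,d=capture('side')
cv2.imwrite('pics/side5.png',cv2.resize(p[100:300,150:380,::-1],None,fx=3,fy=3,interpolation=cv2.INTER_CUBIC))
p,d=capture('wrist')
cv2.imwrite('pics/wrist5.png',p[...,::-1])
E
```

```text
time_s: 6.95
eef_pos: [510.4, -30.0, 109.8]
ee_rot: [0.816, 0.343, 0.407, -0.223]
force: [-5.8, -1.8, 4.3]
grip_width: 0.153
[-0.35  0.22  2.15  0.58  0.21 -0.01] [510.4 -30.  109.8] F [-5.8 -1.8  4.3] T [-0.28  0.58 -0.29] 0.1534620793373661
slope coords 43.0 -0.4 30.7 turn [ 0.714 -0.     0.003]
28.0 lin [ 0.006  0.    -0.   ] rot [ 0.972 -0.002 -0.005]
```

View pics/side5.png

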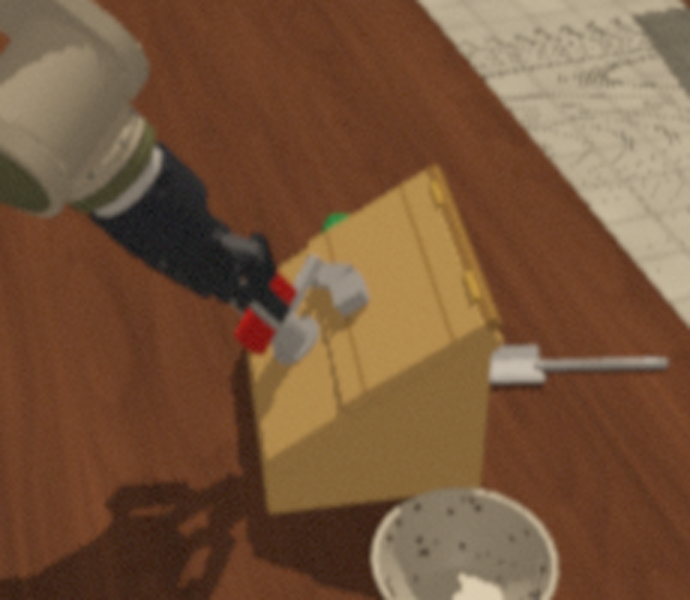

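View pics/wrist5.png

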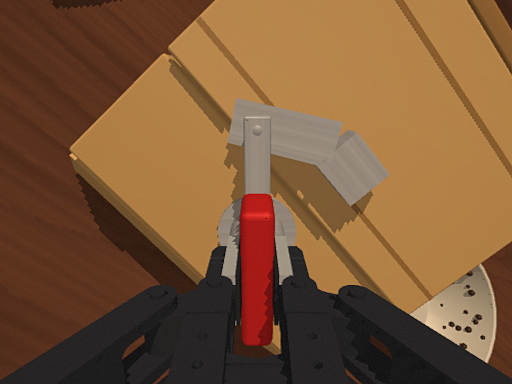

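The wrist view shows the cam at about 0.71 rad, with the arm tip at (257,130) over the low end of the wedge. Continuing.

```bash
python3 -m jog '[{"linear":[0,0,0],"rotation":[0.16,0,0],"grip":8},{"linear":[0,0,0],"rotation":[0.32,0,0],"grip":8},{"linear":[0,0,0],"rotation":[0.48,0,0],"grip":8},{"linear":[0,0,0],"rotation":[0.64,0,0],"grip":8},{"linear":[0,0,0],"rotation":[0.8,0,0],"grip":8},{"linear":[0,0,0],"rotation":[0.8,0,0],"grip":8},{"linear":[0,0,0],"rotation":[0.8,0,0],"grip":8}]' 80
python3 plan.py 1.52 28
```

```text
time_s: 7.63
eef_pos: [510.5, -30.5, 110.2]
ee_rot: [0.732, 0.498, 0.354, -0.3]
force: [2.7, -3.9, -8.1]
grip_width: 0.145
[-0.35  0.22  2.15  0.58  0.21  0.39] [510.5 -30.5 110.2] F [ 2.7 -3.9 -8.1] T [-0.41  0.4  -0.43] 0.14454793971784394
slope coords 43.4 -0.8 30.9 turn [ 1.114e+00 -1.000e-03  2.000e-03]
28.0 lin [ 0.006 -0.    -0.002] rot [ 0.812 -0.002 -0.004]
```

```bash
python3 -m jog '[{"linear":[0,0.001,-0.001],"rotation":[0.14,0,0],"grip":8},{"linear":[0,0.001,-0.001],"rotation":[0.28,0,0],"grip":8},{"linear":[0,0.001,-0.001],"rotation":[0.42,0,0],"grip":8},{"linear":[0,0.001,-0.001],"rotation":[0.56,0,0],"grip":8},{"linear":[0,0.001,-0.001],"rotation":[0.7,0,0],"grip":8},{"linear":[0,0.001,-0.001],"rotation":[0.8,0,0],"grip":8},{"linear":[0,0.001,-0.001],"rotation":[0.8,0,0],"grip":8}]' 80
python3 plan.py 1.52 28
python3 -m jog '[{"linear":[0,0,0],"rotation":[0.05,0,0],"grip":8},{"linear":[0,0,0],"rotation":[0.1,0,0],"grip":8},{"linear":[0,0,0],"rotation":[0.1,0,0],"grip":8}]'
python3 plan.py 1.52 28
python3 - <<'E'
from h import *
p,d=capture('wrist')
cv2.imwrite('pics/wrist6.png',p[...,::-1])
E
```

```text
time_s: 8.22
eef_pos: [510.4, -31.1, 110.3]
ee_rot: [0.618, 0.634, 0.287, -0.366]
force: [1.5, -8.5, -10.4]
grip_width: 0.149
[-0.35  0.22  2.14  0.57  0.21  0.8 ] [510.4 -31.1 110.3] F [  1.5  -8.5 -10.4] T [-1.    0.76 -0.82] 0.1494757397236115
slope coords 43.5 -1.3 31.0 turn [ 1.517e+00 -2.000e-03  1.000e-03]
28.0 lin [ 0.006 -0.001 -0.004] rot [ 0.006  0.    -0.004]
time_s: 8.47
eef_pos: [510.4, -31.2, 110.3]
ee_rot: [0.603, 0.648, 0.278, -0.372]
force: [6.8, -3.2, -12.6]
grip_width: 0.15
[-0.35  0.22  2.14  0.57  0.21  0.85] [510.4 -31.2 110.3] F [  6.8  -3.2 -12.6] T [-1.07  0.42  1.13] 0.15040404099733884
slope coords 43.4 -1.5 31.0 turn [ 1.563e+00 -1.000e-03  1.000e-03]
28.0 lin [ 0.007 -0.001 -0.004] rot [-0.086  0.001 -0.002]
```

View pics/wrist6.png

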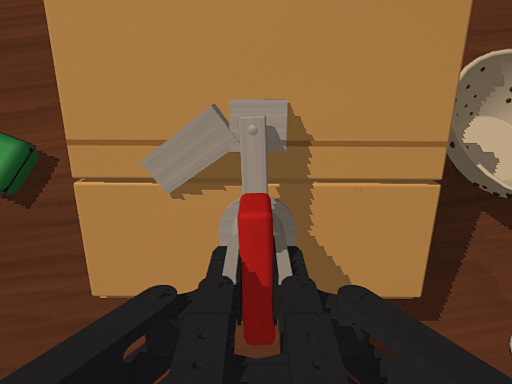

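The arm is on the block at (260,125), and torque rose to about 1.6 N·m, so it's against the stop. Releasing.

```bash
python3 -m jog '[{"linear":[0,0,0],"rotation":[-0.02,0,0],"grip":20},{"linear":[0,0,0],"rotation":[-0.02,0,0],"grip":36},{"linear":[0,0,0],"rotation":[-0.02,0,0],"grip":40},{"linear":[0,0,0],"rotation":[-0.02,0,0],"grip":40},{"linear":[0,0,0],"rotation":[-0.02,0,0],"grip":40}]'
python3 plan.py 1.52 28 110
```

```text
time_s: 8.93
eef_pos: [510.4, -31.1, 110.6]
ee_rot: [0.607, 0.645, 0.28, -0.371]
force: [0.3, 0.1, 0.0]
grip_width: 0.47
[-0.35  0.22  2.14  0.57  0.21  0.83] [510.4 -31.1 110.6] F [0.3 0.1 0. ] T [ 0.04  0.29 -0.02] 0.46963811937567534
slope coords 43.6 -1.4 31.2 turn [ 1.552e+00 -2.000e-03  1.000e-03]
28.0 lin [ 0.007 -0.002 -0.004] rot [-0.064  0.001 -0.003]
110.0 lin [-0.266 -0.002 -0.004] rot [-0.064  0.001 -0.003]
```

```bash
python3 -m jog '[{"linear":[-0.05,0,0],"rotation":[0,0,0],"grip":40},{"linear":[-0.12,0,0],"rotation":[0,0,0],"grip":40},{"linear":[-0.2,0,0],"rotation":[0,0,0],"grip":40},{"linear":[-0.28,0,0],"rotation":[0,0,0],"grip":40},{"linear":[-0.36,0,0],"rotation":[0,0,0],"grip":40},{"linear":[-0.4,0,0],"rotation":[0,0,0],"grip":40},{"linear":[-0.4,0,0],"rotation":[0,0,0],"grip":40},{"linear":[-0.4,0,0],"rotation":[0,0,0],"grip":40}]'
python3 - <<'E'
from h import *
from scipy.spatial.transform import Rotation as R
c=calibration('wrist');p,d=capture('wrist')
cv2.imwrite('pics/wrist7.png',p[...,::-1])
ps,ds=capture('side');cv2.imwrite('pics/side7.png',cv2.resize(ps[100:300,150:380,::-1],None,fx=3,fy=3,interpolation=cv2.INTER_CUBIC))
F,s,ey,n=frame();B=np.array([s,ey,n]);P=cloud(c,d);Q=(P-F)@B.T
hsv=cv2.cvtColor(p,cv2.COLOR_RGB2HSV)
red=((hsv[...,0]<6)|(hsv[...,0]>174))&(hsv[...,1]>170)&(Q[...,2]>20)&(Q[...,2]<70)&(abs(Q[...,1])<60)&(abs(Q[...,0]-43)<60)
q=Q[red];top=q[q[:,2]>50];print(cv2.minAreaRect(top[:,:2].astype(np.float32)),top[:,2].mean())
for lo,hi in [(-95,-25),(25,95)]:
  for a,b in [(80,185),(8,68)]:
    m=(Q[...,0]>a)&(Q[...,0]<b)&(Q[...,1]>lo)&(Q[...,1]<hi)&(abs(Q[...,2])<12)
    if m.sum()>50:
        k=np.polyfit(Q[m][:,0],Q[m][:,2],1);print(lo,a,'angle',-np.arctan(k[0]),m.sum(),'n med',np.median(Q[m][:,2]))
print(sense()['force'])
E
```

```text
time_s: 9.6
eef_pos: [442.4, -20.6, 209.1]
ee_rot: [0.607, 0.645, 0.28, -0.37]
force: [0.1, -0.5, -1.2]
grip_width: 0.471
((42.89912796020508, -0.9794206619262695), (62.79525375366211, 13.534768104553223), 4.087451934814453) 55.166626514767955
-95 80 angle 0.012164520025529613 11190 n med 2.229950269070439
-95 8 angle 0.00011593735638383218 4739 n med 1.4173559319932143
25 80 angle 0.028130403983222085 11061 n med 2.3918172234430717
25 8 angle -0.001340567006688667 4773 n med 1.5798668540221574
[-0.21340517  0.30875328 -0.17003643]
```

View pics/wrist7.png

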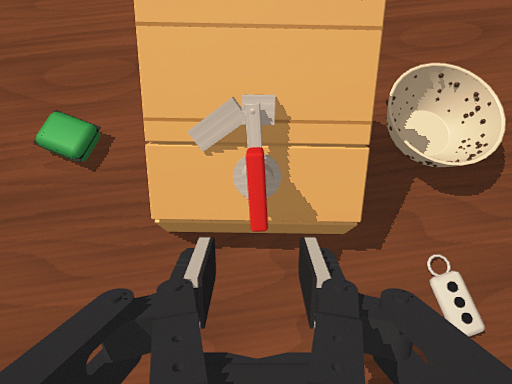

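View pics/side7.png

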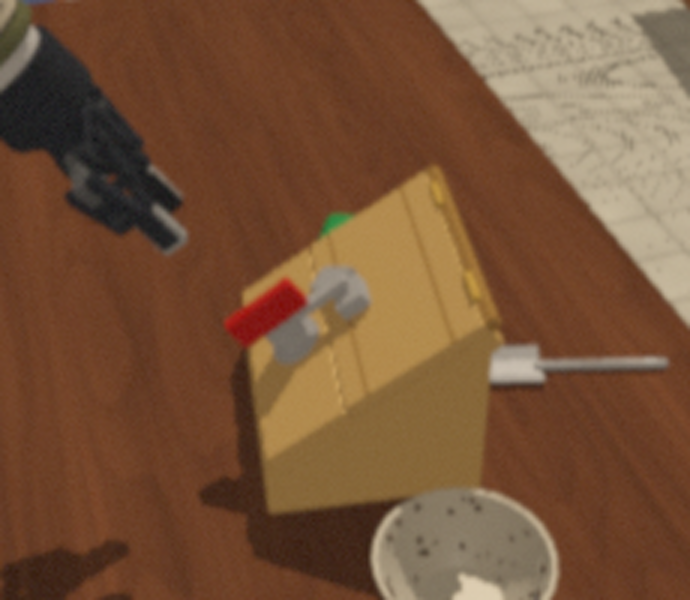

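The latch points up the slope and the lid looks tight. The handle measures about 1.50, so I'll refine that estimate and the lid gap before deciding.

Run:
```python
from h import *
A=[]
for i in range(2):
    c=calibration('wrist');p,d=capture('wrist')
    F,s,ey,n=frame();B=np.array([s,ey,n]);K=np.array(c['intrinsics']);T=np.array(c['world_from_camera'])
    # rectify: intersect rays with plane n=h, 4px/mm
    def rect(h):
        ss,yy=np.mgrid[-10:130:0.25,-60:60:0.25]
        W=F+ss[...,None]*s+yy[...,None]*ey+h*n
        C=(W-T[:3,3])@T[:3,:3]
        u=(K[0,0]*C[...,0]/-C[...,2]+K[0,2]).astype(np.float32);v=(K[1,1]*-C[...,1]/-C[...,2]+K[1,2]).astype(np.float32)
        return cv2.remap(p,u,v,cv2.INTER_CUBIC)
    top=rect(55.3); r=top.astype(int); red=(r[...,0]>150)&(r[...,1]<60)&(r[...,2]<60)
    rows=np.arange(-10,130,.25); ys=np.arange(-60,60,.25)
    cen=[];L=[];Rr=[];S=[]
    for k in range(len(rows)):
        if 20<rows[k]<66 and red[k].sum()>20:
            w=np.where(red[k])[0]; S.append(rows[k]);L.append(ys[w[0]]);Rr.append(ys[w[-1]])
    print('slopes dy/ds left,right',np.polyfit(S,L,1)[0],np.polyfit(S,Rr,1)[0],'y',np.mean(L),np.mean(Rr))
    low=rect(1.4); cv2.imwrite('pics/rlow%d.png'%i,low[::-1,:,::-1]); cv2.imwrite('pics/rtop%d.png'%i,top[::-1,:,::-1])
    # gap line direction on ledge
    g=cv2.cvtColor(low,cv2.COLOR_RGB2GRAY).astype(int); X=[];Y=[]
    for j in list(range(20,160))+list(range(330,460)):
        col=g[300:360,j]; X.append(ys[j]);Y.append(rows[300+col.argmin()])
    k=np.polyfit(X,Y,1); res=np.array(Y)-np.polyval(k,X); m=abs(res)<1; k=np.polyfit(np.array(X)[m],np.array(Y)[m],1); print('gap ds/dy',k,m.mean())
    P=cloud(c,d);Q=(P-F)@B.T
    for a,b in[(50,70),(76,90),(90,110),(150,180)]:
        for lo,hi in [(-95,-25),(70,95)]:
            m=(Q[...,0]>a)&(Q[...,0]<b)&(Q[...,1]>lo)&(Q[...,1]<hi)&(abs(Q[...,2])<12); print(a,lo,np.mean(Q[m][:,2]).round(2),end=' | ')
    print()
```

```text
slopes dy/ds left,right 0.07355118153407533 0.07569728916842247 y -6.688524590163935 5.3497267759562845
gap ds/dy [-2.28136681e-02  7.09931577e+01] 0.5777777777777777
50 -95 1.29 | 50 70 1.02 | 76 -95 2.85 | 76 70 2.95 | 90 -95 2.66 | 90 70 2.86 | 150 -95 1.89 | 150 70 2.03 | 
slopes dy/ds left,right 0.07225294306548763 0.07559546654343519 y -6.6816939890710385 5.366120218579235
gap ds/dy [-1.4655408e-02  7.1435699e+01] 0.6925925925925925
50 -95 1.36 | 50 70 0.95 | 76 -95 2.84 | 76 70 3.0 | 90 -95 2.71 | 90 70 2.82 | 150 -95 1.87 | 150 70 2.04 |
```

View pics/rtop0.png

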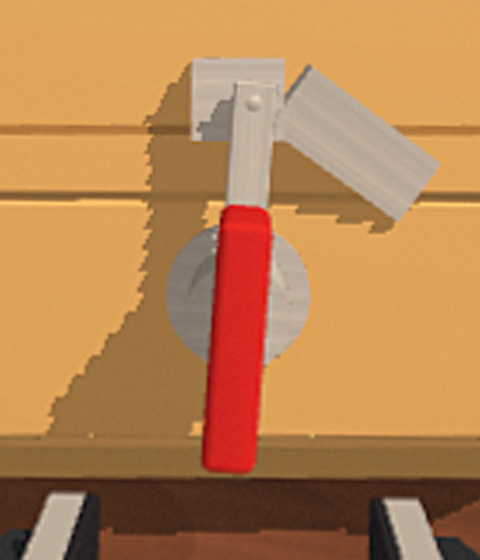

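Run:
```python
from h import *
from rig import finish_job
p,d=capture('scene'); z=np.load('cap_scene.npz')
df=np.abs(p.astype(int)-z['p']).sum(2)
for n,(a,b,c,e) in dict(bowl=(180,230,112,170),ear=(226,258,300,335),horn=(248,326,192,242),fob=(145,172,166,184)).items(): print(n,(df[a:b,c:e]>120).sum())
print(sense()['dq'].round(3)); print(finish_job())
```

```text
bowl 61
ear 0
horn 0
fob 229
[ 0.    -0.006 -0.002 -0.001  0.002  0.   ]
the job is handed in; nothing more can be done
None
```

I pushed the lid down onto its rubber strip, turned the cam latch clockwise to its stop, let go and handed the job in at about 10 s.

- **Lid:** I pushed it down with shut fingers on plain bamboo, peaking at about 23 N. It sprang back to about 0.05 rad when I lifted off, and the latch was still near 0 then (about 0.015 rad). After latching, the depth readings put it at 0.012 rad on the plain −y side. A fit on the +y side, which includes the wedge, read 0.028.
- **Latch:** I turned it until the resisting torque rose sharply to about 1.6 N·m. After release, the pictures show its arm on the block, pointing up the slope. The handle read 1.50 rad, or about 1.515 after correcting for a small error in my box yaw estimate. I took that as the 1.52 stop within measuring error and did not turn it again.
- **Robot:** It was about 100 mm clear of the box, with the force reading near zero.
- **Other objects:** Comparing the scene picture before and after showed no change around the earbud case and shoehorn. There were differences around the bowl (61 pixels) and the key fob (229 pixels). I believe these are the arm's changed shadow, since the arm never came near either and the bowl looks unmoved in the side view. I did not check the fob's position separately.

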